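Close and pin the clamshell cup press

TASK

Load the clamshell cup press: set the brass sample cup down into the steel cup that stands in the press, so that the two nest, and let go of it; then swing the open blue arm of the press over onto the cups. Take the red-knobbed pin out of its stand and push it down through the hole in the arm into the hole of the post below, and with it press the sprung arm fully shut. Finish like that, with the pin still held and pressed down firmly so that the arm stays shut, and leave the weighing bottle, petri dish and tape roll alone.

Things in the scene. Friction and masses are not known exactly. Their poses are not given: they have to be found in the camera images.
- jig: clamshell press, its fixed half, bolted down: aluminium base plate 190 x 100 x 12 mm, front post (44 x 50 mm, top at height 78 mm, centred 70 mm to -x of the origin), hinge post at the +x end. Origin: underside of the base plate below the centre of the cup nest; x points from front post to hinge, z up; turned up to 0.3 rad about z. The nest is open to the +y and -y sides.
- nest (a point): centre of the cup nest, on the upper face of the base plate (12 mm above its underside), inside a black locating ring of 46 mm inner diameter, 6 mm high
- post_hole (a point): centre of the mouth of the vertical through hole, 16 mm wide, in the top of the front post; it is 78 mm above the worktop
- lid (a joint): angle of the blue hinged arm (rad): 0 fully shut (level, on the front post), 1.66 to 1.8 at the start, leaning open just beyond upright (stop at 1.8). Pushed past upright towards the front post it swings down by itself in 1 to 2 s, until the sprung foot under it rests in the nested brass cup; there it stays ajar at about 0.1, its hole within 1.5 mm of above the post's hole. Pressing it shut takes about 3 N at its hole.
- lid_hinge (a point): hinge axis of the blue arm, 83 mm above the worktop, 70 mm to +x of the nest; the axis runs along the jig's y. The arm is a plate 10 mm thick (centred on the axis), 44 mm wide, reaching 165 mm from the axis. 70 mm from the axis a sprung foot (18 mm wide, spring 1 N/mm) reaches 43 mm below its mid-plane, and its rod stands up to 25 mm off the outer face.
- lid_hole (a point): centre of the 16 mm hole through the blue arm, on the arm's outer (upper when shut) face, 140 mm from the hinge axis; z is the outer face's normal
- cup_a: steel cup standing in the nest: tapered, 40 mm wide at the foot, 58 mm at the rim, 45 mm high, wall 2.5 mm, floor 18 mm thick. Origin: centre of its underside, z up
- cup_b: brass-coloured cup of the same shape and size, standing upright on the worktop left or right of the press; 60 g. Origin: centre of its underside. Nested, its underside rests on the steel cup's floor, 18 mm above that cup's underside, and its rim stands 18 mm above the steel cup's rim
- pin: loose pin, 80 g, upright in the stand: tapered tip (5 mm wide, widening over 10 mm), steel shank 12 mm wide from the tip to 56 mm, flange 28 mm wide from 56 to 62 mm, red round knob 20 mm wide from 62 to 96 mm. Origin: centre of the tip end, z towards the knob
- pin_tip (a point): the tip end of the pin (its origin)
- pin_stand: fixed grey block 56 x 56 x 62 mm with a 14 mm hole through it, on the other side of the press from the brass cup; the pin's flange rests on its top, so the pin's tip is 6 mm above the worktop. Origin: centre of its underside
- weighing_bottle: lidded glass weighing bottle, 42 mm wide, 62 mm high, to be left alone; origin: centre of its underside
- petri_dish: covered glass petri dish, 68 mm wide, 14 mm high, to be left alone; origin: centre of its underside
- tape_roll: roll of cream paper tape lying flat, 63 mm wide, 18 mm high, to be left alone; origin: centre of its underside
Things that resemble listed ones, but are neither listed nor needed, are in the scene too. Leave any green, orange or turquoise look-alike of the pin alone.

How it is judged:
On the way, in this order (a step that is already met when the one before it is completed fails the run):
1. the brass cup is nested in the steel cup, which is in its nest, and let go; the arm is still open (horizontal distance between cup_b and cup_a below 0.005 m and z of cup_b in the frame of cup_a below 0.022 m and angle between cup_b's own z axis and vertical below 0.12 rad and horizontal distance between cup_a and nest below 0.006 m and z of cup_a in the frame of nest below 0.004 m and contact force between the fingers and cup_b below 0.1 N and value of joint lid above 0.8 rad), for 0.2 s.
2. the blue arm is swung over, down onto the cups (value of joint lid below 0.2 rad and horizontal distance between cup_b and cup_a below 0.005 m and z of cup_b in the frame of cup_a below 0.022 m and angle between cup_b's own z axis and vertical below 0.12 rad and horizontal distance between cup_a and nest below 0.006 m and z of cup_a in the frame of nest below 0.004 m), for 0.2 s.
3. the pin is through the arm and in the post's hole (z of pin_tip in the frame of post_hole below -0.03 m and horizontal distance between pin_tip and post_hole below 0.006 m and angle between the z axis of pin and the z axis of jig, either way round below 0.12 rad and value of joint lid below 0.2 rad), for 0.1 s.
At the end, for the whole second after the job is handed in: Cups nested in the nest (centres within 5 mm, within 4 mm of fully down, within 0.12 rad of upright); pin tip 42 mm or more down the post's hole, pin within 0.12 rad of upright; arm within 0.025 rad of shut; the robot still holds the pin and it presses on the arm with over 4 N (horizontal distance between cup_b and cup_a below 0.005 m and z of cup_b in the frame of cup_a below 0.022 m and angle between cup_b's own z axis and vertical below 0.12 rad and horizontal distance between cup_a and nest below 0.006 m and z of cup_a in the frame of nest below 0.004 m and z of pin_tip in the frame of post_hole below -0.03 m and horizontal distance between pin_tip and post_hole below 0.006 m and angle between the z axis of pin and the z axis of jig, either way round below 0.12 rad and value of joint lid below 0.025 rad and contact force between pin and lid above 4 N and contact force between the fingers and pin above 2 N and z of pin_tip in the frame of post_hole below -0.042 m); the arm keeps its last pose, push and grip.
It fails at once if the weighing bottle was moved more than 25 mm or knocked over (distance of weighing_bottle from where it was at the start of the episode above 0.025 m or angle between weighing_bottle's own z axis and vertical above 0.5 rad).
It fails at once if the petri dish was moved more than 25 mm or knocked over (distance of petri_dish from where it was at the start of the episode above 0.025 m or angle between petri_dish's own z axis and vertical above 0.5 rad).
It fails at once if the tape roll was moved more than 25 mm or knocked over (distance of tape_roll from where it was at the start of the episode above 0.025 m or angle between tape_roll's own z axis and vertical above 0.5 rad).
It also fails if it takes over 64 s, if anything falls off the work surface, if the arm or the gripper's body presses on something with over 40 N, if the wrist force passes 120 N, or if a joint passes its speed limit or range.

ROBOT

A 7-joint arm with a two-finger parallel gripper is mounted at the origin on a cart in front of the work surface, level with it; the furniture and walls round the work are solid. World frame = base frame: x ahead of the robot, y to its left, z up, the work surface at z = 0. Lengths are in m, angles in rad, forces in N, time in s.
With the tool pointing down it reaches from about 0.4 to 0.85 m from the base axis. Payload 10.4 kg.
Tool frame: the origin (TCP) lies on the centre line of the jaws, within the pads' length; the fingertips stand 14 mm ahead of it and the grasp point (between the pads) lies 5 mm behind it (manip.tip_reach is the distance from the TCP to the fingertips, in m); z points along the fingers, y is the line along which they close (so a half turn about z gives the same grasp; the last joint's range is limited). The gripper opens to 85 mm and grips with 20 to 120 N. Pads are 22 mm wide; open, the fingers measure 114 mm over their backs; the gripper's body (76 mm by 85 mm) begins 54 mm behind the grasp point. The pads swing forward as they close: fully open they stand 13 mm farther back than shut.
Start: joints at [-1.31, 0.332, -0.065, 1.46, 0.022, 1.35, -0.088], TCP at [0.175, 0.6, 0.245] pointing down, gripper open.
Joint ranges: [-2.6, 2.6], [-0.5, 2.12], [-1.47, 1.34], [0.16, 2.42], [-1.27, 4.41], [0.06, 2.06], [-2.6, 2.6]. Speed limits (rad/s): [2.22, 2.22, 2.79, 2.79, 3.14, 3.14, 3.14].

INTERFACE

Orientations are given as a unit quaternion [x, y, z, w].
In Python, from workcell import manip gives the robot as it stands.
- The arm moves only by the shell command python3 -m pendant 'ROWS' [FORCE]. ROWS is JSON, a list of rows, each a list of 7 numbers: the shift along the tool's x, y, z in units of 50 mm (1.0 is 50 mm), then the turn, a rotation vector about the tool's x, y, z in units of 8 degrees (1.0 is 8 degrees), then the opening, from -1 (shut) to 1 (fully open), so that 0 is half open. In form: [[dx, dy, dz, ax, ay, az, jaw], ...]. A call has exactly 10 rows; each row is the pose to reach, as a shift and turn from the pose commanded when the call began, along the tool's axes at that moment; what a row does not reach only later rows make up. A row lasts 1/8 s, in which the tool goes at most 62.5 mm and 10.7 degrees, less where a joint would pass 70% of its speed; a pose out of reach is approached as far as the arm can. A call with a gripper value outside its range is refused whole. The fingers move at their own pace and stop on an object; FORCE is the grip in N (left out, the last holds). Time passes only in rows, so rows that repeat a pose let the fingers close, or fill a call up. It gives the time, the measured TCP pose, the force, the opening and the grip force at its end, in the units of the state.
- manip.get_obs(): the state, without advancing time (a new reading comes with each control period).
- manip.camera(name): name is "scene" or "top"; returns (picture, depth): 480x640x3 uint8, red, green, blue; 480x640 float32, m along the optical axis (not along the pixel's ray), 0 where there is no reading.
- manip.get_calibration(name): a dict with "fx", "fy", "cx", "cy" (pixels), "xyz" and "orientation" of the camera in the world. Camera axes: x right, y up, looking along -z (the intrinsics and any distortion apply to the point x, -y, -z); pixel columns grow to the right and rows downward; lengths in m; the calibration is good to about 2 mm. A picture is of the moment at which its call begins. get_calibration takes no time and is no camera call.
- manip.hand_in(): hands the job in; it is judged then, once.
Trained networks look in the newest picture that a camera, given by its name, has taken for a name from the list of things; names that differ only in an ending like _2 or _b are one class to them, and where a whole thing is asked for, a point or a joint stands for the part that bears it (a point fixed in the world has none). Each returns a list of dicts, best first, with "p" (0 to 1); they miss things now and then, are a little off and sometimes report something else, mostly with a low value. They report only what shows in the picture. A call takes as long as a camera call. They do not tell look-alikes from the thing itself.
- manip.find_in(thing, camera): "box" ([left, top, right, bottom] in pixels, round what is visible of it).
- manip.trace(thing, camera): "pixels" (480x640 bool, what is visible of it) and "box" ([left, top, right, bottom] in pixels, round what is visible of it).
- manip.tip_of(thing, camera): "pixel" ([column, row] in pixels: a listed point, or the origin of a listed thing).
The state is a dict: "clock": time; "joint_pos": joint angles; "joint_velocities": joint speeds; "tau": joint torques, N m; "position": TCP position; "ee_rot": TCP orientation; "ft_force": force on the tool from outside, world axes, zero at the start; "torque": the same for the moment, N m; "grip_width": opening from 0.0 (shut) to 1.0 (fully open); "grasp_force": force on a finger pad.
Only numpy, scipy, OpenCV 4.12 (cv2) and the standard library are available. Lean on these libraries where they do the work, as an engineer would, in place of code of your own. Each camera call takes 0.05 s, during which the arm holds its last target. There are 200 camera calls.

## Working session

There is one attempt and no reset: what is moved stays moved. The work goes in short steps, Python scripts to look and compute and a shell command to move; the robot and the scene stay as the last step left them, time stands still between calls to the robot, and variables do not carry over. Pictures are saved under pics/ and viewed, at most 10 in all, crops included, and the job is handed in when it is done.

```bash
mkdir -p pics; ls; cat > h.py <<'E'
import numpy as np,cv2
from workcell import manip
from scipy.spatial.transform import Rotation as R
def deproj(cam,u,v,d):
    c=manip.get_calibration(cam)
    p=np.array([(u-c['cx'])/c['fx']*d,-(v-c['cy'])/c['fy']*d,-d*np.ones_like(d)]) if np.ndim(d) else np.array([(u-c['cx'])/c['fx']*d,-(v-c['cy'])/c['fy']*d,-d])
    return (R.from_quat(c['orientation']).as_matrix()@p).T+np.array(c['xyz'])
def atz(cam,u,v,z):
    a=deproj(cam,u,v,1.0);o=np.array(manip.get_calibration(cam)['xyz'])
    return o+(a-o)*(z-o[2])/(a[2]-o[2])
E
python3 - <<'E'
from h import *
for n in('scene','top'):
    im,d=manip.camera(n);cv2.imwrite(f'pics/{n}0.png',im[...,::-1]);print(n,manip.get_calibration(n))
    for t in('cup_b','pin','pin_stand','jig','lid','weighing_bottle','petri_dish','tape_roll'):
        print(t,[(np.round(x['box']).tolist(),round(x['p'],2)) for x in manip.find_in(t,n)])
    for t in('nest','post_hole','lid_hinge','lid_hole','cup_a','cup_b','pin','pin_stand'):
        print('tip',t,[(np.round(x['pixel'],1).tolist(),round(x['p'],2)) for x in manip.tip_of(t,n)])
o=manip.get_obs();print(o['position'],o['ee_rot'],o['ft_force'],o['grip_width'],o['clock'])
E
```

```text
pics
scene {'fx': 453.56769388106073, 'fy': 453.56769388106073, 'cx': 310.0205305143369, 'cy': 235.61318050168273, 'xyz': array([-4.55764077e-04,  6.14410857e-01,  4.90399823e-01]), 'orientation': array([-0.18061986,  0.47835912,  0.79793695, -0.31913264])}
cup_b [([381.0, 193.0, 406.0, 217.0], 0.9), ([312.0, 214.0, 342.0, 245.0], 0.84), ([179.0, 338.0, 190.0, 361.0], 0.67), ([289.0, 128.0, 311.0, 207.0], 0.65), ([276.0, 128.0, 372.0, 273.0], 0.2)]
pin [([289.0, 286.0, 308.0, 340.0], 0.87), ([211.0, 258.0, 227.0, 282.0], 0.65), ([260.0, 262.0, 277.0, 293.0], 0.62), ([211.0, 280.0, 225.0, 335.0], 0.59)]
pin_stand [([245.0, 274.0, 289.0, 327.0], 0.73)]
jig [([280.0, 126.0, 372.0, 275.0], 0.98)]
lid [([288.0, 128.0, 311.0, 206.0], 0.77)]
weighing_bottle [([208.0, 239.0, 228.0, 265.0], 0.88)]
petri_dish [([308.0, 218.0, 340.0, 247.0], 0.64), ([180.0, 340.0, 191.0, 361.0], 0.61)]
tape_roll [([318.0, 195.0, 342.0, 216.0], 0.71), ([278.0, 125.0, 374.0, 268.0], 0.34)]
tip nest [([323.9, 241.6], 0.94), ([389.3, 215.6], 0.19)]
tip post_hole [([358.1, 226.2], 0.83)]
tip lid_hinge [([297.2, 203.
[... 890 characters left out ...]
 409.0, 214.0], 0.8), ([254.0, 201.0, 273.0, 213.0], 0.44)]
tip nest [([251.2, 279.4], 0.71), ([341.6, 246.2], 0.7)]
tip post_hole [([345.9, 272.3], 0.9)]
tip lid_hinge [([334.9, 219.0], 0.65)]
tip lid_hole [([340.8, 207.5], 0.61)]
tip cup_a [([336.2, 245.9], 0.81), ([422.7, 252.9], 0.79), ([264.2, 210.0], 0.6)]
tip cup_b [([336.2, 245.9], 0.81), ([422.7, 252.9], 0.79), ([264.2, 210.0], 0.6)]
tip pin [([222.0, 271.0], 0.62), ([232.6, 250.5], 0.55), ([249.8, 282.4], 0.52), ([251.9, 308.4], 0.5)]
tip pin_stand [([251.8, 280.2], 0.93)]
[0.17501742 0.60001884 0.24534188] [ 1.41444315e-01  9.89946212e-01  4.98552698e-05 -5.60666136e-06] [-0.36097369  0.4921015   0.39086746] 1.0002348204844422 1.7
```

```bash
python3 - <<'E'
import cv2
a=cv2.imread('pics/top0.png')[170:340,170:460];b=cv2.imread('pics/scene0.png')[100:400,160:430]
cv2.imwrite('pics/t1.png',cv2.resize(a,(780,457),interpolation=3));cv2.imwrite('pics/s1.png',cv2.resize(b,(540,600),interpolation=3))
E
```

```text
(no output)
```

View pics/t1.png

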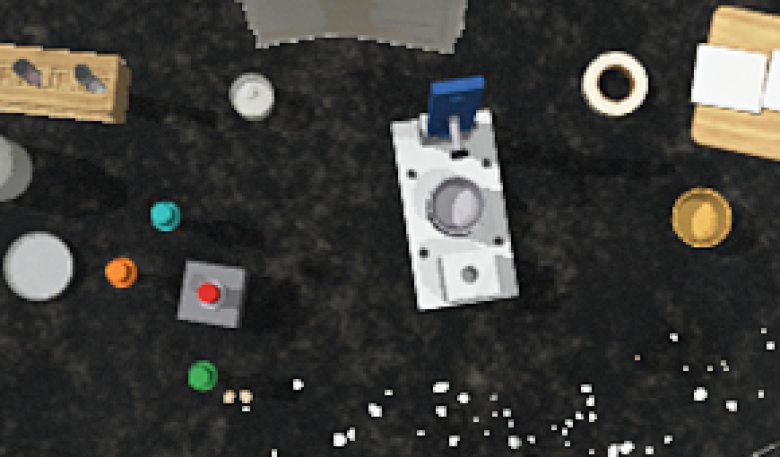

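View pics/s1.png

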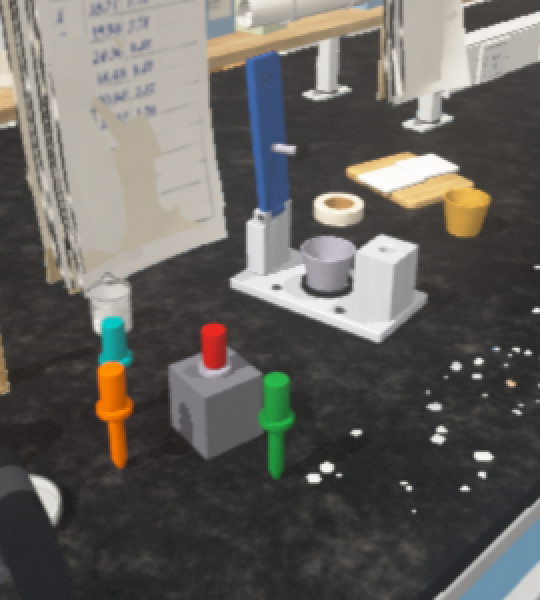

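Top view (full-image pixels): steel cup at (340,246), post hole (345,272), blue arm upright at (340,210), brass cup (431,251) on the right. Possible pins are red (247,279), orange (215,271), turquoise (231,250) and green (245,310). I choose the red one, which stands in the grey block on the left. A paper clipboard hangs behind the press.

```bash
python3 - <<'E'
from h import *
ims={}
for n in('top','scene'):
    im,d=manip.camera(n);h=cv2.cvtColor(im,cv2.COLOR_RGB2HSV).astype(int);ims[n]=(im,d)
    H,S,V=h[...,0],h[...,1],h[...,2];vv,uu=np.mgrid[:480,:640]
    roi={'top':dict(gold=(415,240,445,265),red=(235,265,258,290),blue=(320,190,355,240)),'scene':dict(gold=(375,185,410,222),red=(255,255,282,295),blue=(270,115,320,215))}[n]
    m=dict(gold=(abs(H-21)<8)&(S>110),red=((H<6)|(H>174))&(S>140)&(V>90),blue=(abs(H-110)<12)&(S>120))
    for k,(a,b,c,e) in roi.items():
        mm=m[k]&(uu>=a)&(uu<c)&(vv>=b)&(vv<e)&(d>0)
        P=deproj(n,uu[mm],vv[mm],d[mm].astype(float))
        print(n,k,mm.sum(),'px',uu[mm].min(),uu[mm].max(),vv[mm].min(),vv[mm].max(),'\n pct5/50/95',np.round(np.percentile(P,[3,50,97],axis=0),4).tolist())
        if k=='gold':
            t=P[P[:,2]>.04];print('  rim mid',t[:,:2].min(0),t[:,:2].max(0),(t[:,:2].min(0)+t[:,:2].max(0))/2,len(t))
        if k=='red':
            t=P[P[:,2]>.095];print('  knobtop',t.mean(0),len(t))
        if k=='blue':
            c=P.mean(0);w=np.linalg.svd(P-c)[2];print('  plane c',c,'axes',w.round(3).tolist())
# tip points w/ known z
for n,t,px,z in[('top','post',(345.9,272.3),.078),('scene','post',(358.1,226.2),.078),('top','post',(345,272),.078)]:print(n,t,atz(n,*px,z))
for n in('top','scene'):
    im,d=ims[n];vv,uu=np.mgrid[:480,:640]
    P=deproj(n,uu.ravel(),vv.ravel(),d.ravel().astype(float))
    ok=(d.ravel()>0)&(abs(P[:,1]+.0)<.12)&(P[:,0]>.3)&(P[:,0]<.65)
    q=P[ok&(abs(P[:,2]-.078)<.004)&(P[:,0]<.4)];print(n,'posttop',len(q),cv2.minAreaRect(q[:,:2].astype(np.float32)))
    q=P[ok&(abs(P[:,2]-.012)<.003)];print(n,'base',len(q),cv2.minAreaRect(q[:,:2].astype(np.float32)))
    q=P[ok&(abs(P[:,2]-.057)<.003)];print(n,'cupArim',len(q),q.mean(0),q[:,:2].min(0),q[:,:2].max(0))
    q=P[(d.ravel()>0)&(abs(P[:,1])<.2)&(P[:,0]>.5)&(P[:,0]<.8)&(P[:,2]>.03)]
    print(n,'obstacle',len(q)); 
    if len(q): print(np.percentile(q,[1,5,50,99],axis=0).round(3).tolist())
    q=P[(d.ravel()>0)&(abs(P[:,1]-.19)<.06)&(abs(P[:,0]-.35)<.06)&(abs(P[:,2]-.062)<.004)];print(n,'stand',len(q),cv2.minAreaRect(q[:,:2].astype(np.float32)) if len(q) else '')
E
```

```text
top gold 401 px 420 441 240 261 
 pct5/50/95 [[0.5158, -0.3089, -0.0018], [0.5419, -0.2788, 0.0207], [0.568, -0.2493, 0.0474]]
  rim mid [ 0.51278299 -0.29963715] [ 0.56642683 -0.24497937] [ 0.53960491 -0.27230826] 76
top red 44 px 244 251 275 282 
 pct5/50/95 [[0.4593, 0.1976, 0.085], [0.4665, 0.2048, 0.1008], [0.4755, 0.2127, 0.1068]]
  knobtop [0.4672435  0.20514917 0.10174577] 41
top blue 357 px 328 350 198 220 
 pct5/50/95 [[0.6182, -0.0534, 0.0004], [0.6301, -0.0195, 0.1989], [0.6864, 0.0014, 0.2491]]
  plane c [ 0.63373345 -0.02141255  0.18234704] axes [[-0.105, 0.076, 0.992], [-0.688, 0.714, -0.128], [-0.718, -0.696, -0.023]]
scene gold 643 px 375 405 187 218 
 pct5/50/95 [[0.5143, -0.3851, 0.0004], [0.5462, -0.2795, 0.0244], [0.6374, -0.2488, 0.045]]
  rim mid [ 0.5104727  -0.30524893] [ 0.56936896 -0.24534655] [ 0.53992083 -0.27529774] 109
scene red 260 px 260 272 261 283 
 pct5/50/95 [[0.4574, 0.113, 0.0001], [0.4629, 0.2099, 0.0895], [0.5935, 0.215, 0.1022]]
  knobtop [0.46493946 0.20742697 0.09998412] 98
scene blue 1168 px 283 303 126 206 
 pct5/50/95 [[0.6175, -0.1934, 
[... 646 characters left out ...]
0.634, -0.17, 0.06], [0.766, 0.021, 0.383], [0.8, 0.195, 0.669]]
top stand 26 ((0.38864418864250183, 0.213960662484169), (0.025407545268535614, 0.022475559264421463), 25.699323654174805)
scene posttop 0 ((0.0, 0.0), (0.0, 0.0), 0.0)
scene base 1071 ((0.5515702962875366, -0.03201775997877121), (0.1901838183403015, 0.1017799824476242), 7.463131427764893)
scene cupArim 225 [ 0.54197888 -0.02775862  0.05658466] [ 0.45911604 -0.07208463] [0.63964757 0.00342187]
scene obstacle 26846
[[0.549, -0.184, 0.034], [0.623, -0.14, 0.048], [0.738, 0.064, 0.265], [0.793, 0.186, 0.449]]
scene stand 111 ((0.38618871569633484, 0.21492189168930054), (0.026656348258256912, 0.02099757269024849), 53.64051818847656)
```

```bash
python3 - <<'E'
from h import *
def circ(p):
    A=np.c_[2*p,np.ones(len(p))];s=np.linalg.lstsq(A,(p**2).sum(1),rcond=None)[0];return s[:2],np.sqrt(s[2]+s[:2]@s[:2])
for n in('top','scene'):
    im,d=manip.camera(n);vv,uu=np.mgrid[:480,:640];D=d.ravel().astype(float)
    P=deproj(n,uu.ravel(),vv.ravel(),D);z=P[:,2]
    near=lambda x,y,r:(D>0)&(np.hypot(P[:,0]-x,P[:,1]-y)<r)
    print(n)
    q=P[near(.482,-.043,.05)&(abs(z-.078)<.005)];print(' post',len(q),cv2.minAreaRect(q[:,:2].astype(np.float32)),q.mean(0).round(4))
    q=P[near(.5516,-.032,.13)&(abs(z-.012)<.003)];print(' base',len(q),cv2.minAreaRect(q[:,:2].astype(np.float32)),np.median(q[:,2]))
    for nm,x,y,zz in(('A',.5516,-.032,.057),('B',.541,-.276,.045)):
        q=P[near(x,y,.036)&(abs(z-zz)<.005)];print(' rim',nm,len(q),circ(q[:,:2]),(q.min(0)+q.max(0))[:2]/2,np.percentile(z[near(x,y,.036)],99))
    q=P[near(.466,.206,.045)&(abs(z-.062)<.004)];print(' stand',len(q),cv2.minAreaRect(q[:,:2].astype(np.float32)) if len(q) else '')
    q=P[near(.466,.206,.02)&(z>.097)];print(' knob',len(q),(q.min(0)+q.max(0))/2,q.mean(0))
    # lid: x vs z
    H=cv2.cvtColor(im,cv2.COLOR_RGB2HSV).reshape(-1,3).astype(int)
    b=(abs(H[:,0]-110)<12)&(H[:,1]>120)&near(.625,-.02,.08)&(z>.09)
    for lo in np.arange(.08,.26,.02):
        s=P[b&(z>=lo)&(z<lo+.02)]
        if len(s):print('  lid z',lo.round(2),len(s),np.median(s,0).round(4),s[:,:2].min(0).round(3),s[:,:2].max(0).round(3))
    o=P[(D>0)&(abs(P[:,1]+.01)<.1)&(P[:,0]>.665)&(P[:,0]<.85)&(z>.05)];print(' behind minx',np.percentile(o[:,0],[0,2,10]),np.percentile(o[:,2],[0,50,100]))
    for y0 in(-.1,-.05,0,.05):
        s=o[abs(o[:,1]-y0)<.025]
        if len(s):print('   y',y0,'x',np.percentile(s[:,0],[1,50]),'z',s[:,2].min(),s[:,2].max())
E
```

```text
top
 post 274 ((0.48383450508117676, -0.04153551161289215), (0.043991703540086746, 0.05037958547472954), 7.985844612121582) [ 0.484  -0.0412  0.0781]
 base 1057 ((0.5501490831375122, -0.04037325084209442), (0.23081909120082855, 0.20712073147296906), 83.56884002685547) 0.012035306757040454
 rim A 76 (array([ 0.55290859, -0.03148355]), np.float64(0.026683026458772997)) [ 0.55357482 -0.03210766] 0.06398668872502598
 rim B 73 (array([ 0.53958124, -0.27207257]), np.float64(0.02689368919239038)) [ 0.53944297 -0.27252341] 0.04784074772448789
 stand 308 ((0.4665556252002716, 0.2070189118385315), (0.056606996804475784, 0.05584879219532013), 81.37047576904297)
 knob 47 [0.46736234 0.20632976 0.10208868] [0.46657008 0.20631402 0.10158027]
  lid z 0.08 5 [ 0.6183 -0.0183  0.0977] [ 0.618 -0.036] [ 0.621 -0.013]
  lid z 0.1 20 [ 0.62   -0.0199  0.1136] [ 0.616 -0.043] [ 0.623 -0.002]
  lid z 0.12 23 [ 0.6209 -0.0136  0.1287] [ 0.618 -0.042] [ 0.626 -0.002]
  lid z 0.14 28 [ 0.623  -0.0164  0.1521] [ 0.62  -0.042] [ 0.628 -0.   ]
  lid z 0.16 30 [ 0.6259 -0.0211  0.1708] [ 0.622 -0.043] [0.629 0. 
[... 1756 characters left out ...]
-0.043] [0.635 0.001]
  lid z 0.18 155 [ 0.6285 -0.0149  0.1904] [ 0.623 -0.04 ] [0.636 0.001]
  lid z 0.2 157 [ 0.6304 -0.0154  0.2106] [ 0.626 -0.042] [0.64  0.002]
  lid z 0.22 143 [ 0.6329 -0.011   0.2311] [ 0.627 -0.041] [0.641 0.003]
  lid z 0.24 73 [ 0.634  -0.0144  0.2448] [ 0.629 -0.039] [0.641 0.002]
 behind minx [0.71568774 0.72284825 0.72855517] [0.05001609 0.29394129 0.4682414 ]
   y -0.1 x [0.73443228 0.77898076] z 0.1845866799041163 0.45449367189055734
   y -0.05 x [0.71746937 0.77854494] z 0.05018877597024607 0.45353364545363856
   y 0 x [0.71881083 0.73617043] z 0.0500160896779035 0.4682413969332093
   y 0.05 x [0.72507938 0.73583156] z 0.05014683634976763 0.4512372405057332
```

```bash
cat >> h.py <<'E'
def Rt(yaw,tilt=0):
    "tool x = (cos yaw, sin yaw), z down; tilt(deg)>0 leans the body towards -x_tool"
    y=np.radians(yaw);R0=np.array([[np.cos(y),np.sin(y),0],[np.sin(y),-np.cos(y),0],[0,0,-1]]).T.reshape(3,3)
    R0=np.array([[np.cos(y),np.sin(y),0],[np.sin(y),-np.cos(y),0],[0,0,-1]])
    return R.from_matrix(R0)*R.from_rotvec([0,np.radians(tilt),0])
def plan(*targets):
    o=manip.get_obs();q=R.from_quat(o['ee_rot']);p=np.array(o['position'])
    print('t',round(o['clock'],2),'p',p.round(4),'F',np.round(o['ft_force'],1),'w',round(o['grip_width'],3),'g',np.round(o['grasp_force'],1),'j',np.round(o['joint_pos'],2))
    for pos,rot in targets:
        s=q.inv().apply(np.array(pos)-p)/.05;r=np.degrees((q.inv()*rot).as_rotvec())/8
        print('  row',s.round(3).tolist(),r.round(3).tolist(),'|',pos)
E
python3 - <<'E'
from h import *
print(Rt(8,16).apply([0,0,1]))
plan(([.36,.30,.30],Rt(90,0)),([.47,.08,.30],Rt(45,8)),([.54,-.2733,.22],Rt(8,16)))
E
```

```text
[ 0.27295487  0.03836131 -0.9612617 ]
t 1.9 p [0.175  0.6    0.2453] F [0.3 0.1 1. ] w 1.001 g 0.0 j [-1.31  0.33 -0.06  1.46  0.02  1.35 -0.09]
  row [-5.232, -4.724, -1.094] [0.0, -0.001, 9.217] | [0.36, 0.3, 0.3]
  row [-8.576, -8.332, -1.094] [-1.036, 0.613, 14.814] | [0.47, 0.08, 0.3]
  row [-11.899, -14.723, 0.505] [-2.712, 0.582, 19.299] | [0.54, -0.2733, 0.22]
```

```bash
python3 -m pendant '[[-1.0,-0.9,-1.1,0,0,1.2,1],[-2.0,-1.8,-1.1,0,0,2.4,1],[-3,-2.7,-1.1,0,0,3.6,1],[-4,-3.6,-1.1,0,0,4.8,1],[-4.8,-4.4,-1.1,0,0,6,1],[-5.5,-5.1,-1.1,0,0,7.2,1],[-6.2,-5.9,-1.1,0,0,8.4,1],[-6.9,-6.6,-1.1,0,0,9.6,1],[-7.6,-7.4,-1.1,0,0,10.8,1],[-8.3,-8.2,-1.1,0,0,12,1]]' 25; python3 - <<'E'
from h import *
plan(([.54,-.2733,.20],Rt(8,16)),([.5397,-.2733,.105],Rt(8,16)))
E
```

```text
clock: 3.15
position: [0.4591, 0.0885, 0.3006]
ee_rot: [0.832, 0.555, 0.001, -0.0]
ft_force: [0.9, -0.2, -0.6]
grip_width: 1.0
grasp_force: 0.0
t 3.15 p [0.4591 0.0885 0.3006] F [ 0.9 -0.2 -0.6] w 1.0 g 0.0 j [-0.77 -0.07  0.46  1.79  0.03  1.42 -0.71]
  row [-6.062, 4.271, 2.008] [-1.038, 1.809, 7.377] | [0.54, -0.2733, 0.2]
  row [-6.066, 4.265, 3.908] [-1.038, 1.809, 7.377] | [0.5397, -0.2733, 0.105]
```

```bash
python3 -m pendant '[[-0.9,0.6,0.2,-0.13,0.23,0.9,1],[-1.8,1.25,0.4,-0.26,0.46,1.9,1],[-2.7,1.9,0.7,-0.4,0.7,2.8,1],[-3.6,2.5,1.0,-0.55,0.95,3.8,1],[-4.5,3.1,1.3,-0.7,1.2,4.9,1],[-5.3,3.7,1.6,-0.85,1.5,6,1],[-6.06,4.27,2.0,-1.04,1.81,7.2,1],[-6.06,4.27,2.8,-1.04,1.81,7.38,1],[-6.06,4.27,3.6,-1.04,1.81,7.38,1],[-6.06,4.27,3.9,-1.04,1.81,7.38,1]]'; python3 - <<'E'
from h import *
plan(([.5397,-.2733,.043],Rt(8,16)),([.5397,-.2733,.105],Rt(8,16)))
im,d=manip.camera('scene');cv2.imwrite('pics/c.png',cv2.resize(im[130:280,310:470],(800,600)[:2])[...,::-1])
E
```

```text
clock: 4.4
position: [0.5404, -0.2705, 0.1032]
ee_rot: [0.988, 0.072, 0.137, -0.01]
ft_force: [0.6, 0.2, -0.0]
grip_width: 0.993
grasp_force: 0.0
t 4.4 p [ 0.5404 -0.2705  0.1032] F [ 0.6  0.2 -0. ] w 0.993 g 0.0 j [-0.23  0.36  0.83  1.91 -0.6   0.85 -0.51]
  row [-0.348, 0.054, 1.152] [-0.014, 0.024, 0.034] | [0.5397, -0.2733, 0.043]
  row [-0.011, 0.053, -0.041] [-0.014, 0.024, 0.034] | [0.5397, -0.2733, 0.105]
```

View pics/c.png

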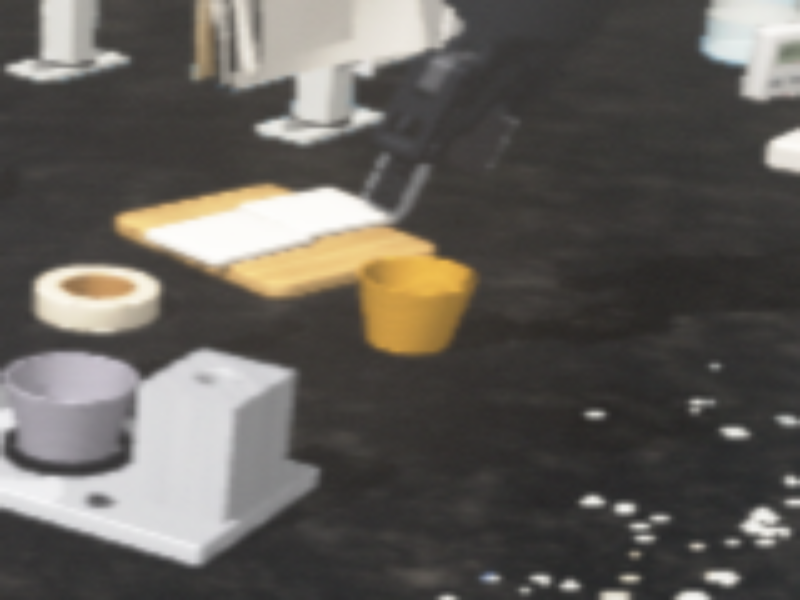

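The gripper is above and behind the brass cup in this view, with fingers at crop (400,200) and (505,140) and the cup at (418,300). The relative position matches the numbers, so I go down and grip.

```bash
python3 -m pendant '[[-0.08,0.05,0.3,0,0,0,1],[-0.17,0.05,0.6,0,0,0,1],[-0.26,0.05,0.9,0,0,0,1],[-0.35,0.05,1.15,0,0,0,1],[-0.35,0.05,1.15,0,0,0,1],[-0.35,0.05,1.15,0,0,0,0.1],[-0.35,0.05,1.15,0,0,0,0.1],[-0.35,0.05,1.15,0,0,0,0.1],[-0.35,0.05,1.15,0,0,0,0.1],[-0.35,0.05,1.15,0,0,0,0.1]]' 25; python3 - <<'E'
from h import *
plan(([.5397,-.2733,.043],Rt(8,16)),([.53,-.26,.135],Rt(8,16)),([.553,-.0325,.135],Rt(8,16)))
E
```

```text
clock: 5.7
position: [0.5413, -0.2739, 0.0462]
ee_rot: [0.988, 0.072, 0.139, -0.01]
ft_force: [-1.3, -0.2, 5.3]
grip_width: 0.642
grasp_force: 25.3
t 5.7 p [ 0.5413 -0.2739  0.0462] F [-1.3 -0.2  5.3] w 0.642 g 25.3 j [-0.15  0.45  0.75  1.94 -0.72  0.76 -0.4 ]
  row [-0.047, -0.017, 0.053] [-0.003, -0.007, 0.038] | [0.5397, -0.2733, 0.043]
  row [0.314, -0.307, -1.758] [-0.003, -0.007, 0.038] | [0.53, -0.26, 0.135]
  row [1.384, -4.743, -1.454] [-0.003, -0.007, 0.038] | [0.553, -0.0325, 0.135]
```

```bash
python3 -m pendant '[[0,0,-0.5,0,0,0,0.1],[0.2,-0.2,-1.1,0,0,0,0.1],[0.31,-0.31,-1.75,0,0,0,0.1],[0.5,-0.8,-1.7,0,0,0,0.1],[0.65,-1.5,-1.65,0,0,0,0.1],[0.8,-2.2,-1.6,0,0,0,0.1],[0.95,-3.0,-1.55,0,0,0,0.1],[1.15,-3.8,-1.5,0,0,0,0.1],[1.3,-4.4,-1.47,0,0,0,0.1],[1.38,-4.74,-1.45,0,0,0,0.1]]'; python3 - <<'E'
from h import *
plan(([.553,-.0325,.135],Rt(8,16)),([.553,-.0325,.078],Rt(8,16)))
for n in('top','scene'):
    im,d=manip.camera(n);cv2.imwrite(f'pics/d{n}.png',im[...,::-1])
    H=cv2.cvtColor(im,cv2.COLOR_RGB2HSV).reshape(-1,3).astype(int);vv,uu=np.mgrid[:480,:640];D=d.ravel().astype(float)
    P=deproj(n,uu.ravel(),vv.ravel(),D)
    m=(abs(H[:,0]-21)<8)&(H[:,1]>110)&(D>0)&(np.hypot(P[:,0]-.553,P[:,1]+.0325)<.06)&(P[:,2]>.05)
    q=P[m];print(n,len(q),q.min(0),q.max(0),(q.min(0)+q.max(0))/2)
cv2.imwrite('pics/d.png',cv2.resize(im[100:280,240:420],(600,600))[...,::-1])
E
```

```text
clock: 6.95
position: [0.5527, -0.0303, 0.1341]
ee_rot: [0.988, 0.073, 0.139, -0.01]
ft_force: [0.2, 0.1, -0.4]
grip_width: 0.642
grasp_force: 26.9
t 6.95 p [ 0.5527 -0.0303  0.1341] F [ 0.2  0.1 -0.4] w 0.642 g 26.9 j [-0.8   0.1   0.84  2.05 -0.18  0.75 -1.27]
  row [0.005, 0.044, -0.016] [-0.015, -0.001, 0.05] | [0.553, -0.0325, 0.135]
  row [-0.309, 0.044, 1.079] [-0.015, -0.001, 0.05] | [0.553, -0.0325, 0.078]
top 104 [ 0.54390602 -0.04814328  0.09994079] [ 0.57872807 -0.00354762  0.25976626] [ 0.56131705 -0.02584545  0.17985353]
scene 483 [ 0.52323995 -0.05699157  0.08763204] [5.75311681e-01 2.57914299e-04 1.59524057e-01] [ 0.54927581 -0.02836683  0.12357805]
```

View pics/d.png

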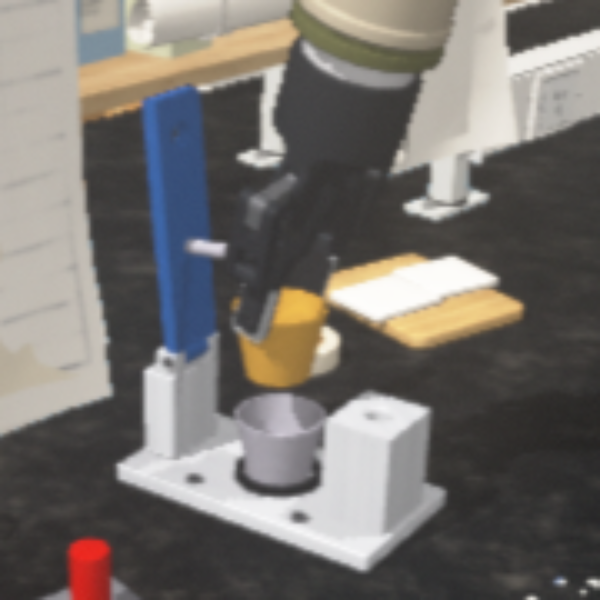

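The brass cup hangs upright in the fingers at crop (285,335), right above the steel cup (280,440). The foot tip (225,248) clears the gripper, so I lower the cup.

```bash
python3 -m pendant '[[-0.05,0.04,0.25,0,0,0,0.1],[-0.12,0.04,0.5,0,0,0,0.1],[-0.2,0.04,0.75,0,0,0,0.1],[-0.24,0.04,0.92,0,0,0,0.1],[-0.27,0.04,1.02,0,0,0,0.1],[-0.29,0.04,1.1,0,0,0,0.1],[-0.29,0.04,1.1,0,0,0,0.1],[-0.29,0.04,1.1,0,0,0,0.1],[-0.29,0.04,1.1,0,0,0,0.1],[-0.29,0.04,1.1,0,0,0,0.1]]'; python3 - <<'E'
from h import *
plan(([.5546,-.0325,.076],Rt(8,16)))
E
```

```text
clock: 8.3
position: [0.554, -0.0343, 0.077]
ee_rot: [0.988, 0.072, 0.139, -0.01]
ft_force: [-0.5, 0.6, -0.6]
grip_width: 0.638
grasp_force: 26.9
t 8.3 p [ 0.554  -0.0343  0.077 ] F [-0.5  0.6 -0.6] w 0.638 g 26.9 j [-0.72  0.23  0.79  2.1  -0.36  0.64 -1.12]
  row [0.011, -0.033, 0.023] [-0.006, 0.003, 0.037] | [0.5546, -0.0325, 0.076]
```

Release. There is no contact yet, so I lower about 1 mm more and then open.

```bash
python3 -m pendant '[[0,-0.03,0.03,0,0,0,0.1],[0,-0.03,0.03,0,0,0,0.1],[0,-0.03,0.03,0,0,0,0.5],[0,-0.03,0.03,0,0,0,1],[0,-0.03,0.03,0,0,0,1],[0,-0.03,0.03,0,0,0,1],[0.1,-0.03,-0.3,0,0,0,1],[0.3,-0.03,-0.9,0,0,0,1],[0.5,-0.03,-1.6,0,0,0,1],[0.5,-0.03,-2.2,0,0,0,1]]'; python3 - <<'E'
from h import *
for n in('top','scene'):
    im,d=manip.camera(n)
    H=cv2.cvtColor(im,cv2.COLOR_RGB2HSV).reshape(-1,3).astype(int);vv,uu=np.mgrid[:480,:640];D=d.ravel().astype(float)
    P=deproj(n,uu.ravel(),vv.ravel(),D)
    m=(abs(H[:,0]-21)<8)&(H[:,1]>110)&(D>0)&(np.hypot(P[:,0]-.553,P[:,1]+.0325)<.06)&(P[:,2]>.04)
    q=P[m];print(n,len(q),np.percentile(q,[2,98],axis=0).round(4).tolist() if len(q) else'')
cv2.imwrite('pics/e.png',cv2.resize(im[100:280,240:420],(600,600))[...,::-1])
# hook pose: closing axis along jig x -> tool x along jig y
plan(([.56,-.02,.32],Rt(98,0)),([.645,-.02,.34],Rt(98,0)),([.645,-.02,.34],Rt(-82,0)))
E
```

```text
clock: 9.55
position: [0.5479, -0.0337, 0.1908]
ee_rot: [0.988, 0.072, 0.139, -0.009]
ft_force: [0.7, 0.6, 0.4]
grip_width: 1.001
grasp_force: 0.0
top 84 [[0.5467, -0.0453, 0.0429], [0.5797, -0.0081, 0.3137]]
scene 421 [[0.5266, -0.0603, 0.0533], [0.5807, -0.0062, 0.0752]]
t 9.65 p [ 0.5487 -0.0339  0.1924] F [ 0.3 -0.8  1. ] w 1.002 g 0.0 j [-0.86 -0.02  0.87  2.   -0.03  0.88 -1.39]
  row [0.967, -0.244, -2.377] [1.584, -1.599, -11.136] | [0.56, -0.02, 0.32]
  row [2.694, -0.0, -2.29] [1.584, -1.599, -11.136] | [0.645, -0.02, 0.34]
  row [2.694, -0.0, -2.29] [-1.601, -1.586, 11.2] | [0.645, -0.02, 0.34]
```

View pics/e.png

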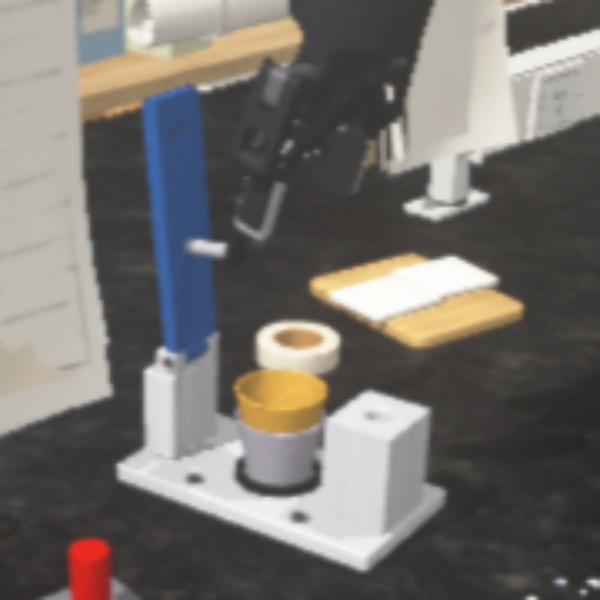

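The brass cup is nested (rim at z = 0.075, crop (282,395)) and the arm is still open. Next I hook the arm from above with the open jaws straddling it.

```bash
python3 - <<'E'
from h import *
plan(([.545,-.034,.34],Rt(98,0)),([.608,-.0245,.335],Rt(98,0)))
E
python3 -m pendant '[[0.3,0,-1.0,0,0,0,1],[0.5,0,-2.0,0.15,-0.15,-1.2,1],[0.8,0,-2.8,0.3,-0.3,-2.5,1],[0.8,0,-2.85,0.5,-0.5,-3.8,1],[0.8,0,-2.85,0.7,-0.7,-5.1,1],[0.8,0,-2.85,0.9,-0.9,-6.4,1],[0.8,0,-2.85,1.1,-1.1,-7.7,1],[0.8,0,-2.85,1.3,-1.3,-9.0,1],[0.8,0,-2.85,1.5,-1.5,-10.2,1],[0.8,0,-2.85,1.58,-1.6,-11.14,1]]'; python3 - <<'E'
from h import *
plan(([.608,-.0245,.335],Rt(98,0)),([.608,-.0245,.234],Rt(98,0)),([.53,-.0355,.234],Rt(98,0)),([.51,-.0355,.34],Rt(98,0)))
E
```

```text
t 9.65 p [ 0.5487 -0.0339  0.1924] F [ 0.3 -0.8  1. ] w 1.002 g 0.0 j [-0.86 -0.02  0.87  2.   -0.03  0.88 -1.39]
  row [0.755, -0.011, -2.855] [1.584, -1.599, -11.136] | [0.545, -0.034, 0.34]
  row [1.95, -0.017, -2.403] [1.584, -1.599, -11.136] | [0.608, -0.0245, 0.335]
clock: 10.9
position: [0.547, -0.0333, 0.3363]
ee_rot: [0.654, 0.757, -0.003, -0.001]
ft_force: [0.7, 0.6, 1.1]
grip_width: 1.001
grasp_force: 0.0
t 10.9 p [ 0.547  -0.0333  0.3363] F [0.7 0.6 1.1] w 1.001 g 0.0 j [-0.86  0.17  0.96  1.55 -0.13  1.5   0.25]
  row [-0.004, 1.232, 0.018] [-0.046, 0.021, 0.046] | [0.608, -0.0245, 0.335]
  row [0.002, 1.245, 2.038] [-0.046, 0.021, 0.046] | [0.608, -0.0245, 0.234]
  row [0.011, -0.33, 2.048] [-0.046, 0.021, 0.046] | [0.53, -0.0355, 0.234]
  row [0.063, -0.74, -0.07] [-0.046, 0.021, 0.046] | [0.51, -0.0355, 0.34]
```

```bash
python3 -m pendant '[[0,0.5,0,0,0,0,1],[0,1.0,0,0,0,0,1],[0,1.35,0.1,0,0,0,1],[0,1.35,0.5,0,0,0,1],[0,1.35,0.9,0,0,0,1],[0,1.35,1.3,0,0,0,1],[0,1.35,1.7,0,0,0,1],[0,1.35,2.05,0,0,0,1],[0,1.35,2.05,0,0,0,1],[0,1.35,2.05,0,0,0,1]]'; python3 - <<'E'
from h import *
plan(([.53,-.0355,.234],Rt(98,0)))
im,d=manip.camera('scene');cv2.imwrite('pics/f.png',cv2.resize(im[60:240,220:400],(600,600))[...,::-1])
E
```

```text
clock: 12.15
position: [0.6135, -0.0245, 0.2352]
ee_rot: [0.656, 0.755, -0.002, -0.0]
ft_force: [-0.6, 0.6, 0.6]
grip_width: 1.001
grasp_force: 0.0
t 12.15 p [ 0.6135 -0.0245  0.2352] F [-0.6  0.6  0.6] w 1.001 g 0.0 j [-0.72  0.42  0.91  1.54 -0.34  1.35  0.37]
  row [0.017, -1.685, 0.03] [-0.027, 0.015, 0.007] | [0.53, -0.0355, 0.234]
```

View pics/f.png

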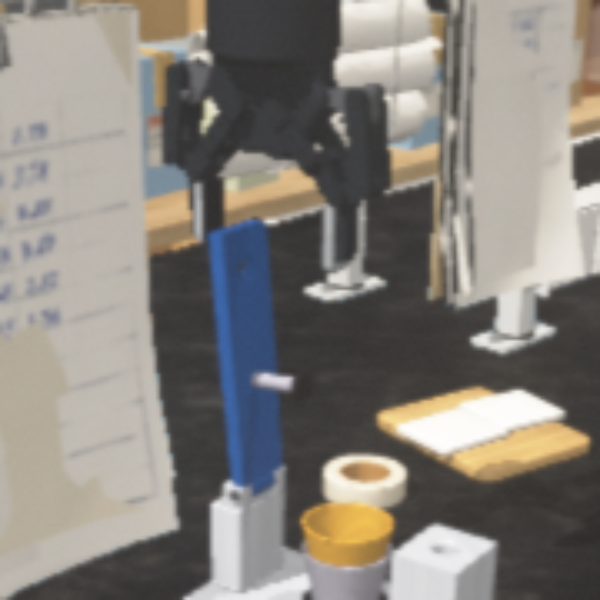

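The jaws straddle the arm top (plate top at crop (238,228), rear finger at (207,235), front finger tip at (345,265)). I go 15 mm deeper, pull over, then lift.

```bash
python3 -m pendant '[[0,0,0.15,0,0,0,1],[0,0,0.3,0,0,0,1],[0,-0.25,0.3,0,0,0,1],[0,-0.5,0.3,0,0,0,1],[0,-0.75,0.3,0,0,0,1],[0,-1.0,0.3,0,0,0,1],[0,-1.3,0.3,0,0,0,1],[0,-1.55,0.3,0,0,0,1],[0,-1.7,0.3,0,0,0,1],[0,-1.7,0.3,0,0,0,1]]'; python3 -m pendant '[[0,0,-0.5,0,0,0,1],[0,0,-1,0,0,0,1],[0,0,-1.5,0,0,0,1],[0,0,-2,0,0,0,1],[0,0,-2.2,0,0,0,1],[0,0,-2.2,0,0,0,1],[0,0,-2.2,0,0,0,1],[0,0,-2.2,0,0,0,1],[0,0,-2.2,0,0,0,1],[0,0,-2.2,0,0,0,1]]'; python3 - <<'E'
from h import *
plan(([.4668,.206,.25],Rt(98,0)))
im,d=manip.camera('scene');cv2.imwrite('pics/g.png',cv2.resize(im[60:240,220:400],(600,600))[...,::-1])
E
```

```text
clock: 13.45
position: [0.5287, -0.0363, 0.2203]
ee_rot: [0.656, 0.755, -0.002, -0.001]
ft_force: [0.2, 0.0, 0.0]
grip_width: 0.998
grasp_force: 0.0
clock: 14.7
position: [0.5294, -0.0361, 0.3299]
ee_rot: [0.656, 0.755, -0.002, -0.001]
ft_force: [-0.5, -0.3, -0.1]
grip_width: 0.998
grasp_force: 0.0
t 14.7 p [ 0.5294 -0.0361  0.3299] F [-0.5 -0.3 -0.1] w 0.998 g 0.0 j [-0.93  0.11  1.    1.61 -0.09  1.48  0.22]
  row [4.973, -0.553, 1.59] [-0.033, 0.014, 0.007] | [0.4668, 0.206, 0.25]
```

View pics/g.png

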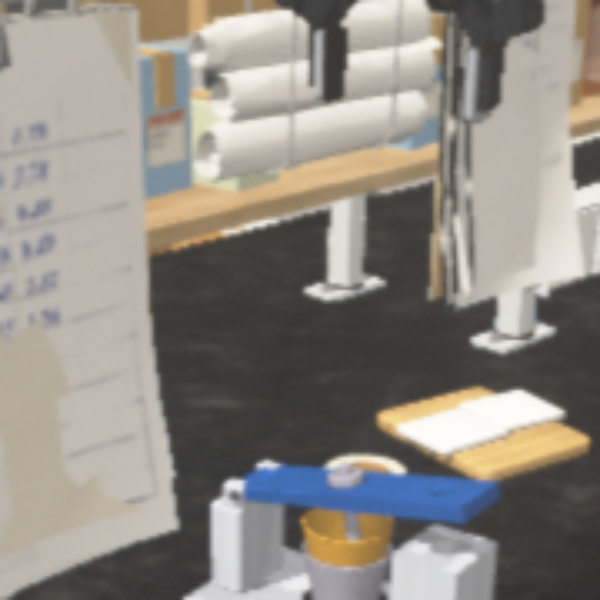

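The arm lies ajar on the cups (plate from crop (245,480) to (500,490)). Next is the pin.

```bash
python3 -m pendant '[[0.8,-0.1,0.1,0,0,0,0.3],[1.8,-0.2,0.3,0,0,0,0],[2.8,-0.3,0.7,0,0,0,-0.06],[3.8,-0.42,1.2,0,0,0,-0.06],[4.6,-0.5,1.8,0,0,0,-0.06],[4.97,-0.55,2.4,0,0,0,-0.06],[4.97,-0.55,2.8,0,0,0,-0.06],[4.97,-0.55,3.4,0,0,0,-0.06],[4.97,-0.55,3.6,0,0,0,-0.06],[4.97,-0.55,3.6,0,0,0,-0.06]]'; python3 - <<'E'
from h import *
im,d=manip.camera('scene');cv2.imwrite('pics/i.png',cv2.resize(im[210:350,190:330],(600,600))[...,::-1])
plan(([.4665,.206,.085],Rt(98,0)))
E
```

```text
clock: 16.0
position: [0.4667, 0.2055, 0.1497]
ee_rot: [0.656, 0.755, -0.003, -0.001]
ft_force: [0.1, -0.2, 0.6]
grip_width: 0.472
grasp_force: 0.0
t 16.05 p [0.4671 0.2057 0.1504] F [0.3 0.2 0.6] w 0.467 g 0.0 j [-1.2   0.19  0.77  1.91 -0.15  1.1  -0.23]
  row [0.011, -0.005, 1.307] [-0.027, 0.013, 0.005] | [0.4665, 0.206, 0.085]
```

View pics/i.png

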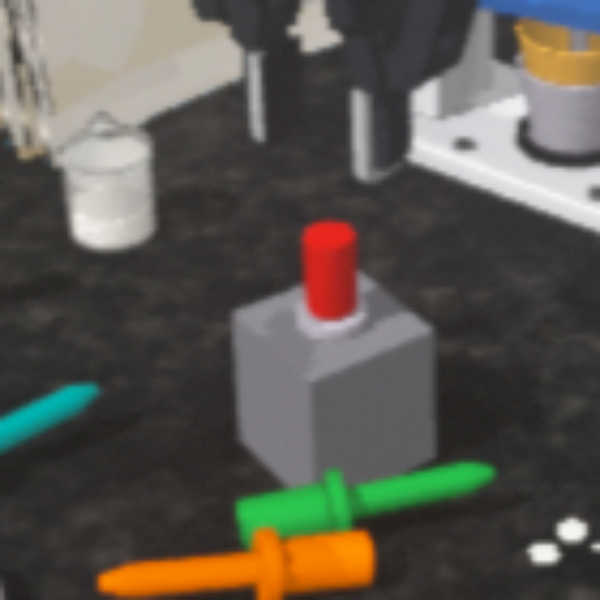

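The gripper is above the red knob (crop (330,270)). The look-alike pins have tipped over on their own and lie clear of the fingers. I grip the knob.

```bash
python3 -m pendant '[[0,0,0.35,0,0,0,-0.06],[0,0,0.7,0,0,0,-0.06],[0,0,1.05,0,0,0,-0.06],[0,0,1.3,0,0,0,-0.06],[0,0,1.3,0,0,0,-0.06],[0,0,1.3,0,0,0,-0.9],[0,0,1.3,0,0,0,-0.9],[0,0,1.3,0,0,0,-0.9],[0,0,1.3,0,0,0,-0.9],[0,0,1.3,0,0,0,-0.9]]' 70; python3 - <<'E'
from h import *
plan(([.4667,.206,.175],Rt(98,0)),([.4838,-.042,.20],Rt(98,0)))
E
```

```text
clock: 17.3
position: [0.467, 0.2057, 0.0853]
ee_rot: [0.656, 0.755, -0.002, -0.0]
ft_force: [0.9, -0.8, 6.4]
grip_width: 0.211
grasp_force: 68.4
t 17.3 p [0.467  0.2057 0.0853] F [ 0.9 -0.8  6.4] w 0.211 g 68.4 j [-1.15  0.29  0.74  1.97 -0.24  0.97 -0.16]
  row [0.004, -0.011, -1.794] [-0.021, 0.009, 0.007] | [0.4667, 0.206, 0.175]
  row [-4.956, -0.369, -2.287] [-0.021, 0.009, 0.007] | [0.4838, -0.042, 0.2]
```

```bash
python3 -m pendant '[[0,0,-0.5,0,0,0,-0.9],[0,0,-1.1,0,0,0,-0.9],[0,0,-1.7,0,0,0,-0.9],[-0.6,-0.05,-2.3,0,0,0,-0.9],[-1.4,-0.1,-2.3,0,0,0,-0.9],[-2.2,-0.17,-2.3,0,0,0,-0.9],[-3,-0.23,-2.3,0,0,0,-0.9],[-3.8,-0.3,-2.3,0,0,0,-0.9],[-4.5,-0.34,-2.3,0,0,0,-0.9],[-4.95,-0.37,-2.3,0,0,0,-0.9]]'; python3 -m pendant '[[0,0,0,0,0,0,-0.9],[0,0,0,0,0,0,-0.9],[0,0,0,0,0,0,-0.9],[0,0,0.1,0,0,0,-0.9],[0,0,0.1,0,0,0,-0.9],[0,0,0.1,0,0,0,-0.9],[0,0,0.1,0,0,0,-0.9],[0,0,0.1,0,0,0,-0.9],[0,0,0.1,0,0,0,-0.9],[0,0,0.1,0,0,0,-0.9]]';python3 - <<'E'
from h import *
plan(([.4838,-.042,.185],Rt(98,0)))
for n in('scene','top'):
    im,d=manip.camera(n)
    for t in('pin','lid_hole'):
      for x in manip.tip_of(t,n):
        u,v=x['pixel'];o=manip.get_obs()['position'];z=o[2]-.079 if t=='pin' else .102
        print(n,t,np.round([u,v],1),round(x['p'],2),atz(n,u,v,z).round(4))
    if n=='scene':cv2.imwrite('pics/k.png',cv2.resize(im[140:260,300:420],(600,600),interpolation=3)[...,::-1])
E
```

```text
clock: 18.55
position: [0.4826, -0.0435, 0.2]
ee_rot: [0.656, 0.755, -0.002, -0.001]
ft_force: [-0.4, 1.0, -0.3]
grip_width: 0.212
grasp_force: 70.5
clock: 19.8
position: [0.4832, -0.0419, 0.1952]
ee_rot: [0.656, 0.755, -0.002, -0.001]
ft_force: [0.4, 0.4, -1.3]
grip_width: 0.214
grasp_force: 70.5
t 19.8 p [ 0.4832 -0.0419  0.1952] F [ 0.4  0.4 -1.3] w 0.214 g 70.5 j [-0.97  0.05  1.    1.93 -0.05  1.19  0.19]
  row [-0.003, 0.012, 0.205] [-0.031, 0.014, 0.008] | [0.4838, -0.042, 0.185]
scene pin [210.7 297.5] 0.72 [0.4403 0.3326 0.1163]
scene pin [210.6 345.2] 0.71 [0.3625 0.3894 0.1163]
scene pin [353.6 207.3] 0.6 [ 0.4837 -0.0392  0.1163]
scene pin [305.2 321.4] 0.58 [0.3122 0.279  0.1163]
scene lid_hole [355.5 213. ] 0.76 [ 0.4829 -0.0456  0.102 ]
top pin [256.5 308.7] 0.61 [0.392  0.1797 0.1162]
top pin [202.5 284.9] 0.55 [0.4515 0.3139 0.1162]
top pin [227.4 247.7] 0.53 [0.5441 0.2529 0.1162]
```

View pics/k.png

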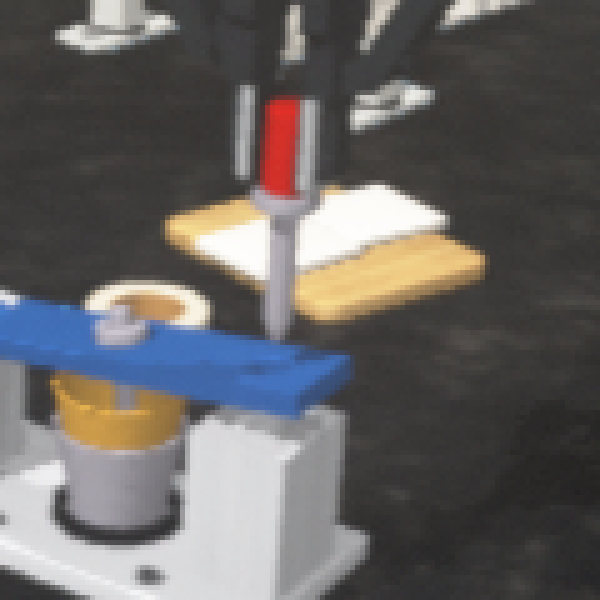

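The pin is held nearly upright, tip at crop (278,337). The arm's hole should be near (270,367), partly in shadow, so I check it numerically.

```bash
python3 - <<'E'
from h import *
im,d=manip.camera('scene')
print('cols 344..371');
for r in range(203,224):print(r,' '.join('%3d'%x for x in im[r,344:372].max(1)))
c=manip.get_calibration('scene');M=R.from_quat(c['orientation']).inv()
def px(p):
    q=M.apply(np.array(p)-c['xyz']);return np.round([c['cx']+c['fx']*q[0]/-q[2],c['cy']-c['fy']*q[1]/-q[2]],1)
for nm,p in(('tipTCP',[.4832,-.0419,.1163]),('hole expected',[.4838,-.0422,.102]),('post',[.4838,-.0422,.078]),('lid corner+y',[.4592-.003,-.0236,.1045]),('lid corner-y',[.4592+.003,-.067,.1045])):print(nm,px(p))
# lid plate points
vv,uu=np.mgrid[:480,:640];P=deproj('scene',uu.ravel(),vv.ravel(),d.ravel().astype(float));H=cv2.cvtColor(im,cv2.COLOR_RGB2HSV).reshape(-1,3).astype(int)
n8=np.array([np.cos(.14),np.sin(.14)]);L=(P[:,:2]-[.6223,-.0228])@-n8;W=(P[:,:2]-[.6223,-.0228])@np.array([-n8[1],n8[0]])
b=(abs(H[:,0]-110)<12)&(H[:,1]>100)&(L>0)&(L<.18)&(abs(W)<.035)&(P[:,2]>.08)
print('L',np.percentile(L[b],[1,99]),'W',np.percentile(W[b],[1,99]))
for a in(.03,.1,.12,.155):
    s=b&(abs(L-a)<.008);print(a,np.median(P[s,2]),W[s].min(),W[s].max())
dp=d.ravel()
m=(H[:,1]<70)&(H[:,2]>60)&(abs(P[:,0]-.484)<.02)&(abs(P[:,1]+.042)<.02)&(P[:,2]>.115)&(P[:,2]<.175)
for lo in(.115,.13,.145,.16):
    s=m&(P[:,2]>=lo)&(P[:,2]<lo+.015);print('shank',lo,s.sum(),P[s].mean(0).round(4) if s.any() else '')
E
```

```text
cols 344..371
203  72  70  71  66  65  62  64  71 108 155 176 169 155 137 105  78  95 120 160 198 212 211 198 182 168 155 136 104
204  64  67  66  64  62  62  63  66  93 144 171 166 152 127  93  72  73  79  97 116 125 128 124 115 103  94  86  76
205  66  61  63  61  60  60  61  62  76 130 164 159 142 110  78  70  71  72  77  81  84  84  82  77  74  70  67  65
206 120  97  89  80  72  71  64  61  67 107 146 149 125  91  67  66  68  72  75  78  81  82  80  80  73  67  63  62
207 176 171 169 156 143 131 110  96  92 101 132 140 110  76  66  66  66  67  71  75  76  77  74  72  68  63  61  60
208 184 186 184 183 179 176 173 173 171 162 158 144 110  93  84  82  77  72  72  75  76  73  67  66  64  62  62  62
209 188 187 187 186 186 187 186 186 186 184 181 177 172 169 157 140 127 104  89  79  73  70  66  62  62  63  64  62
210 189 190 189 188 188 188 189 189 190 188 189 188 185 185 179 156 131 123 119 119 112 107 102  94  89  75  64  61
211 188 190 189 188 188 187 188 192 195 199 201 202 194 186 167 141 131 133 134 135 134 154 171 169 164 136  88  62
212 186 186 186 187 184 180 173 173 175 17
[... 1255 characters left out ...]
65 169 165 161 163 163 162 159 159 158 157 147 138 145 147 145 158 169 165 159 135  97  64  60
tipTCP [354.7 207. ]
hole expected [354.1 213.4]
post [353.3 224.2]
lid corner+y [359.5 219.6]
lid corner-y [370.5 211.8]
L [0.00403424 0.16391805] W [-0.02178836  0.02260666]
0.03 0.0906305145223476 -0.023802767197946897 0.022071985457055947
0.1 0.09844923766170366 -0.023061641738336663 0.023474286092638547
0.12 0.10050850591377553 -0.02293894637455377 0.023535099778413535
0.155 0.10366929858506391 -0.02299063424837948 0.02345808907349474
shank 0.115 28 [ 0.4801 -0.0398  0.1241]
shank 0.13 39 [ 0.48   -0.0388  0.1371]
shank 0.145 44 [ 0.4798 -0.0393  0.1523]
shank 0.16 49 [ 0.479  -0.0367  0.1686]
```

The pin and hole agree with the model within 1 mm, so I insert.

```bash
python3 -m pendant '[[0,0.01,0.1,0,0,0,-0.9],[0,0.01,0.25,0,0,0,-0.9],[0,0.01,0.4,0,0,0,-0.9],[0,0.01,0.55,0,0,0,-0.9],[0,0.01,0.7,0,0,0,-0.9],[0,0.01,0.8,0,0,0,-0.9],[0,0.01,0.9,0,0,0,-0.9],[0,0.01,0.9,0,0,0,-0.9],[0,0.01,0.9,0,0,0,-0.9],[0,0.01,0.9,0,0,0,-0.9]]'; python3 - <<'E'
from h import *
plan(([.4838,-.042,.115],Rt(98,0)))
E
```

```text
clock: 21.4
position: [0.4838, -0.042, 0.1505]
ee_rot: [0.656, 0.755, -0.002, -0.001]
ft_force: [2.9, -1.9, 0.0]
grip_width: 0.211
grasp_force: 70.6
t 21.4 p [ 0.4838 -0.042   0.1505] F [ 2.9 -1.9  0. ] w 0.211 g 70.6 j [-0.93  0.14  1.    1.98 -0.13  1.1   0.27]
  row [0.001, 0.003, 0.709] [-0.027, 0.014, 0.007] | [0.4838, -0.042, 0.115]
```

```bash
python3 -m pendant '[[0,0.01,0.1,0,0,0,-0.9],[-0.01,0.01,0.2,0,0,0,-0.9],[-0.01,0.01,0.3,0,0,0,-0.9],[-0.01,0.01,0.4,0,0,0,-0.9],[-0.01,0.01,0.5,0,0,0,-0.9],[-0.01,0.01,0.6,0,0,0,-0.9],[-0.01,0.01,0.7,0,0,0,-0.9],[-0.01,0.01,0.7,0,0,0,-0.9],[-0.01,0.01,0.7,0,0,0,-0.9],[-0.01,0.01,0.7,0,0,0,-0.9]]'; python3 - <<'E'
from h import *
plan(([.4838,-.042,.111],Rt(98,0)))
E
```

```text
clock: 22.65
position: [0.4839, -0.0424, 0.1153]
ee_rot: [0.656, 0.755, -0.002, -0.001]
ft_force: [-2.3, 0.3, 2.0]
grip_width: 0.213
grasp_force: 70.8
t 22.65 p [ 0.4839 -0.0424  0.1153] F [-2.3  0.3  2. ] w 0.213 g 70.8 j [-0.89  0.21  0.98  2.01 -0.2   1.02  0.33]
  row [0.009, -0.001, 0.086] [-0.031, 0.013, 0.007] | [0.4838, -0.042, 0.111]
```

```bash
python3 -m pendant '[[0,0,0.03,0,0,0,-0.9],[0,0,0.06,0,0,0,-0.9],[0,0,0.09,0,0,0,-0.9],[0,0,0.12,0,0,0,-0.9],[0,0,0.15,0,0,0,-0.9],[0,0,0.15,0,0,0,-0.9],[0,0,0.15,0,0,0,-0.9],[0,0,0.15,0,0,0,-0.9],[0,0,0.15,0,0,0,-0.9],[0,0,0.15,0,0,0,-0.9]]'; python3 - <<'E'
from h import *
plan(([.4838,-.042,.111],Rt(98,0)))
E
```

```text
clock: 23.9
position: [0.4842, -0.0426, 0.1103]
ee_rot: [0.656, 0.755, -0.002, -0.002]
ft_force: [-23.1, 0.8, 53.4]
grip_width: 0.215
grasp_force: 76.9
t 23.9 p [ 0.4842 -0.0426  0.1103] F [-23.1   0.8  53.4] w 0.215 g 76.9 j [-0.88  0.23  0.97  2.01 -0.22  1.02  0.34]
  row [0.013, -0.006, -0.013] [-0.037, -0.006, 0.003] | [0.4838, -0.042, 0.111]
```

```bash
python3 -m pendant '[[0,0,-0.01,0,0,0,-0.9],[0,-0.01,-0.02,0,0,0,-0.9],[0,-0.01,-0.025,0,0,0,-0.9],[0,-0.01,-0.025,0,0,0,-0.9],[0,-0.01,-0.025,0,0,0,-0.9],[0,-0.01,-0.025,0,0,0,-0.9],[0,-0.01,-0.025,0,0,0,-0.9],[0,-0.01,-0.025,0,0,0,-0.9],[0,-0.01,-0.025,0,0,0,-0.9],[0,-0.01,-0.025,0,0,0,-0.9]]'; python3 - <<'E'
from h import *
plan(([.4838,-.042,.111],Rt(98,0)))
im,d=manip.camera('scene');vv,uu=np.mgrid[:480,:640];P=deproj('scene',uu.ravel(),vv.ravel(),d.ravel().astype(float));H=cv2.cvtColor(im,cv2.COLOR_RGB2HSV).reshape(-1,3).astype(int)
n8=np.array([np.cos(.14),np.sin(.14)]);L=(P[:,:2]-[.6223,-.0228])@-n8;W=(P[:,:2]-[.6223,-.0228])@np.array([-n8[1],n8[0]])
b=(abs(H[:,0]-110)<12)&(H[:,1]>100)&(abs(W)<.02)&(P[:,2]>.08)&(L>.02)&(L<.162)
for a in(.03,.06,.1,.12,.155):
    s=b&(abs(L-a)<.008);print(a,s.sum(),np.median(P[s,2]))
cv2.imwrite('pics/z.png',cv2.resize(im[140:260,300:420],(600,600),interpolation=3)[...,::-1])
E
```

```text
clock: 25.15
position: [0.4841, -0.0425, 0.1107]
ee_rot: [0.656, 0.755, -0.002, -0.001]
ft_force: [-13.8, 1.4, 34.5]
grip_width: 0.213
grasp_force: 74.8
t 25.15 p [ 0.4841 -0.0425  0.1107] F [-13.8   1.4  34.5] w 0.213 g 74.8 j [-0.88  0.22  0.98  2.01 -0.22  1.01  0.34]
  row [0.011, -0.004, -0.005] [-0.028, 0.002, 0.005] | [0.4838, -0.042, 0.111]
0.03 70 0.08759746081347097
0.06 29 0.08750221694317345
0.1 76 0.08774704005730274
0.12 51 0.08728246912014054
0.155 59 0.08745250994731713
```

View pics/z.png

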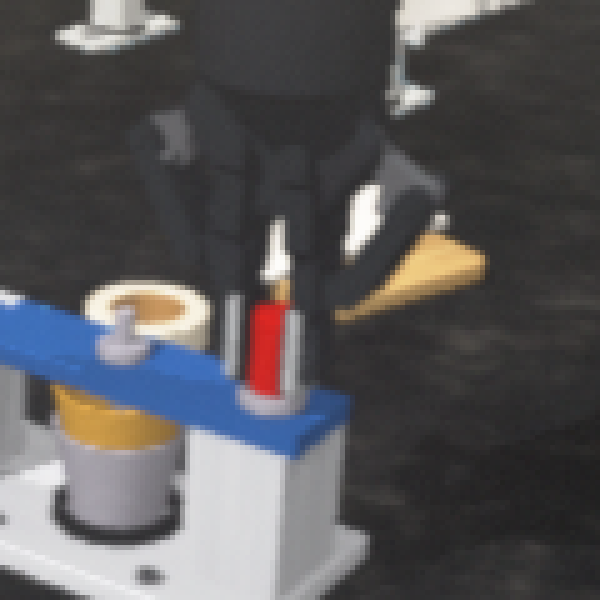

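The arm is level: its top is at z = 0.0875 along the whole length and it sits on the post at crop (270,440). The pin's flange is seated on it at (272,400), pressed with about 34 N.

```bash
python3 -c "
from workcell import manip
print(manip.hand_in())"
```

```text
the job is handed in; nothing more can be done
None
```

The job is handed in at about 25 s of the 64 s allowed: the cups are nested, the arm measures level (shut), and the pin is seated about 46 mm down the post's hole by calculation, held and pressed with about 34 N; the hand-in call returned no verdict.

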